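# Set a telescopic stand leg to its length mark and shut the cam lever

### The arm

A 7-joint arm with a two-finger parallel gripper is mounted at the origin on the work surface. World frame = base frame: x ahead of the robot, y to its left, z up, the work surface at z = 0. Lengths are in m, angles in degrees, forces in N, time in s.
With the tool pointing down it reaches from about 0.4 to 0.85 m from the base axis. Payload 10.4 kg.
Tool frame: the origin (TCP) lies midway between the tips of the shut fingers; the grasp point (between the pads) lies 19 mm behind it; x points along the fingers, z is the direction in which the jaws open and shut, and the axes are right-handed (so a half turn about x gives the same grasp; the last joint's range is limited). The gripper opens to 85 mm and grips with 20 to 120 N. Pads are 22 mm wide; open, the fingers measure 114 mm over their backs; the gripper's body (76 mm by 85 mm) begins 54 mm behind the grasp point. The pads swing forward as they close: fully open they stand 13 mm farther back than shut.
Start: joints at [-68.503, 19.034, -3.707, 83.658, 1.238, 77.344, -5.071], TCP at [0.242, 0.576, 0.231] pointing down, gripper open.
Joint ranges: [-148.97, 148.97], [-28.65, 121.19], [-84.17, 76.75], [9.2, 138.47], [-72.65, 252.65], [3.7, 117.97], [-149.18, 149.18]. Speed limits (degrees/s): [127.2, 127.2, 159.86, 159.86, 180, 180, 180].

### API

Orientations are given as [roll, pitch, yaw] about the fixed x, y, z axes, in that order (R = Rz(yaw) Ry(pitch) Rx(roll)).
In Python, from bench import movep, movel, movej, release, grasp, wait, ik, read_state, capture, camera_params, MotionError, sign_off gives the robot as it stands. Calls block until the motion is done:
- movep(position, orientation): joint-space move of the TCP to a pose.
- movel(position, attitude=None, v=0.15, stop_force=None): straight line of the TCP; attitude=None keeps the orientation; v is the mean speed in m/s. With stop_force (N) it stops when the force on the tool has changed by that much, and returns True; else False.
- movej(angles): joint-space move.
- release() and grasp(newtons=None): open the fingers fully, or close them until they stop; newtons is the grip in N (None keeps the last).
- wait(seconds).
- ik(position, orientation): joint angles nearest the present ones, or None.
- read_state(): the state.
- capture(name): name is "scene" or "top" or "wrist"; returns the picture (384x512x3 uint8, red, green, blue); there is no depth.
- camera_params(name): a dict with "mtx" (3x3 intrinsics, pixels), "R" (3x3) and "t" (3): a world point X has camera coordinates R X + t. Camera axes: x right, y down, z forward; pixel columns grow to the right and rows downward; lengths in m; the calibration is good to about 2 mm. A picture is of the moment at which its call begins: read the wrist's pose just before it. camera_params takes no time and is no camera call; for the wrist camera it gives the pose at the moment of the call.
A pose or a line that the arm cannot do raises MotionError and nothing moves.
- sign_off(): hands the job in, once; it reports no verdict.
The state is a dict: "clock": time; "qpos": joint angles; "dq": joint speeds; "joint_efforts": joint torques, N m; "tcp_pos": TCP position; "tcp_rot": TCP orientation; "ft_force": force on the tool from outside, world axes, zero at the start; "moment": the same for the moment, N m; "gripper_width": finger opening in m.
Only numpy, scipy, OpenCV 4.12 (cv2) and the standard library are available. Lean on these libraries where they do the work, as an engineer would, in place of code of your own. Each camera call takes 0.05 s, during which the arm holds its last target.

### The job

Take hold of the crossbar foot of the sprung telescopic leg and pull it out until the pointed end of the bar lines up with the brass pointer on the rule. Keep holding it exactly there and, with the same hand still on the bar, slide along it to push the open cam lever fully shut against its stop. Finish while still holding the leg at the mark with the lever shut - do not let go, the spring would pull it back - and leave the pointer and the other things on the bench where they are.

Things in the scene. Friction and masses are not known exactly. Their poses are not given: they have to be found in the camera images.
- stand: fixed telescopic leg lying in two wooden cradles: grey 40 mm square outer tube, black collar at its mouth (to 75 mm above the bench). Origin on the bench below the tube's axis (axis 50 mm up), at the collar's mouth; x: the way the leg pulls out, z: up. The cam lever is on its +y side, an aluminium rule on its -y side (y -157 to -183 mm, 40 mm up)
- leg (a joint): how far the inner leg is pulled out, m, 0 (fully in) to 0.10; it starts fully in. A spring always pulls it in with 3 N at 0 and 4 to 5.5 N near the mark; shutting the lever does not keep it there, only a hand does. Closed fingers slide along the bar with a drag of about 0.4 times the force of each pad: 16 N at a light 20 N grip, so grip lightly.
- leg_bar (a point): middle of the leg's crossbar foot, at the stand's x = 45 mm + joint leg, y = 0, z = 50 mm (moves with the leg). Slippery round steel bar, diameter 16 mm, along the stand's y, from -110 mm (then the cone) to +149 mm (then a 6 mm rubber cap, 19 mm across), open below. A black block covers its middle 40 mm. Free to grip outside the open lever, at y = 130 to 145 mm
- leg_tip (a point): tip of the pointed (cone) end of the crossbar, at the stand's x = 45 mm + joint leg, y = -130 mm, z = 50 mm: the index of the leg's length
- mark (a joint): position of the brass pointer on the rule, m, on the same scale as joint leg: the leg is at the mark when the two values are equal. It lies between 0.040 and 0.075. Stiff to move; leave it.
- mark_tip (a point): tip of the brass pointer, at the stand's x = 45 mm + joint mark, y = -139 mm, z = 50 mm; it points at the bar's tip (gap 9 mm along y) when the leg is at the mark. Its axes are the stand's.
- cam_lever (a joint): angle of the cam lever about its upright pivot, rad: 0 = shut, against its stop, parallel to the leg; it starts open at 0.33 to 0.45 (largest 0.55), swung out to the +y side. It stays where it is left; 0.15 N m of hinge friction, so some 2 N at 80 mm from the pivot shuts it. Its arm is springy: pressed on past shut it flexes by 0.08 rad per N m (10 mm at 100 mm takes 13 N).
- lever_pivot (a point): the lever's pivot, at the stand's x = 0, y = 35 mm, 77 mm above the bench. The lever is a straight aluminium bar 12 mm thick sideways, 18 mm high (68 to 86 mm above the bench; hub to 91 mm), so it passes 10 mm over the crossbar; it runs 165 mm from the pivot, at joint 0 along the stand's +x
- lever_end (a point): far end of the lever's bar, on its centreline, 165 mm from the pivot
- chisel: bystander: wood-handled steel chisel 210 mm long, 26 mm high, lying beside the tube; leave alone
- offcut: bystander: dark wood block 45 x 35 x 16 mm lying beyond the bar, near the rule; leave alone
- mallet: bystander: wooden mallet lying on the bench, about 260 mm long, 60 mm high; leave alone
- jar: bystander: jar 68 mm across, 85 mm high; leave alone
- stone: bystander: grey sharpening stone 180 x 60 x 25 mm; leave alone
- tape: bystander: tape measure case 65 x 35 x 60 mm; leave alone
- gauge: bystander: wooden marking gauge 180 mm long, 50 mm high; leave alone

How it is judged:
By the outcome, as a careful person would: the job done as asked, in the order asked, and still so for the second after the job is handed in, while the arm keeps its last pose, push and grip.
It also fails if it takes over 48 s, if anything falls off the work surface, if the arm or the gripper's body presses on something with over 40 N, if the wrist force passes 120 N, or if a joint passes its speed limit or range.

## Working session

There is one attempt and no reset: what is moved stays moved. The work goes in short steps, each a Python script; the robot and the scene stay as the last script left them, time stands still between calls to the robot, and variables do not carry over. Pictures are saved under pics/ and viewed, and the job is handed in when it is done.

```bash
ls; mkdir -p pics; python3 - <<'E'
from bench import *
import cv2
for n in ("scene","top","wrist"):
    im=capture(n); cv2.imwrite(f"pics/a_{n}.png",im[:,:,::-1])
    p=camera_params(n); print(n,p)
s=read_state(); print(s)
E
```

```text
pics
scene {'mtx': array([[351.2466198 ,   0.        , 259.24844261],
       [  0.        , 351.2466198 , 189.87154941],
       [  0.        ,   0.        ,   1.        ]]), 'R': array([[ 0.06808171,  0.99759963, -0.01264367],
       [ 0.73487717, -0.05871537, -0.67565379],
       [-0.67477435,  0.03670812, -0.73711064]]), 't': array([-0.01468575, -0.33714425,  1.63818823])}
top {'mtx': array([[476.25107337,   0.        , 263.73842257],
       [  0.        , 476.25107337, 194.96407576],
       [  0.        ,   0.        ,   1.        ]]), 'R': array([[ 1.72430890e-03, -9.99997878e-01,  1.12695830e-03],
       [-9.91431409e-01, -1.85673575e-03, -1.30615137e-01],
       [ 1.30616952e-01, -8.92081016e-04, -9.91432507e-01]]), 't': array([-0.0204597 ,  0.53322127,  1.60617787])}
wrist {'mtx': array([[302.68015502,   0.        , 257.0537708 ],
       [  0.        , 302.68015502, 189.62124658],
       [  0.        ,   0.        ,   1.        ]]), 'R': array([[ 0.3867423 ,  0.92218714, -0.00112791],
       [ 0.87731345, -0.36754595,  0.30859534],
       [ 0.2841681 , -0.1203364 , -0.95119275]]), 't': array([-0.62347196, -0.04108005,  0.37999401])}
{'clock': 0.15, 'qpos': array([-68.50261014,  19.06382176,  -3.70796527,  83.69476854,
         1.2366411 ,  77.34472477,  -5.06926657]), 'dq': array([ 0.08964554, -0.18623634,  0.02476936, -0.08387104, -0.07122304,
        0.02033977,  0.05241557]), 'joint_efforts': array([ 5.92936158e-04, -6.25830102e+01,  4.90375492e-02, -3.91852105e+01,
        1.62874837e-02,  7.38407514e-03,  1.78322585e-05]), 'tcp_pos': array([0.24199258, 0.57593244, 0.23069848]), 'tcp_rot': array([-178.58784536,   89.93647639, -111.37707014]), 'ft_force': array([ 0.67331596, -0.35902844, -0.36705795]), 'moment': array([ 0.04544004, -0.00411712, -0.02649532]), 'gripper_width': 0.08526377424971383}
```

View pics/a_scene.png

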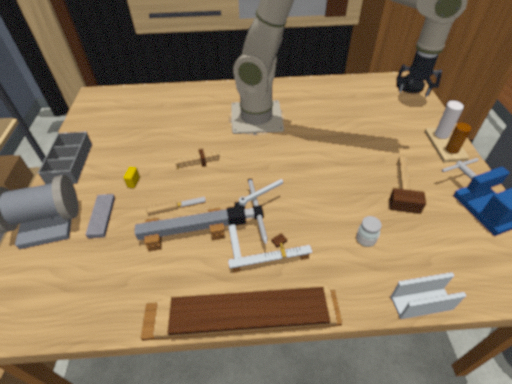

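View pics/a_top.png

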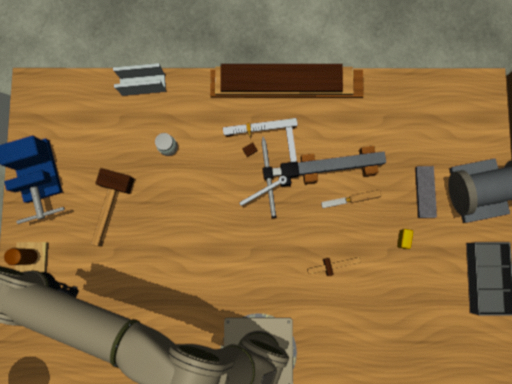

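View pics/a_wrist.png

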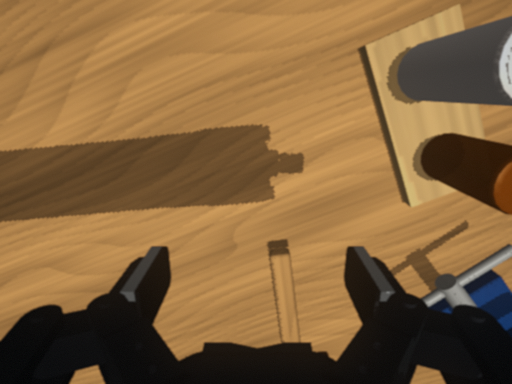

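```bash
python3 - <<'E'
import cv2
im=cv2.imread("pics/a_top.png")
c=im[105:230,215:395]; cv2.imwrite("pics/a_topz.png",cv2.resize(c,None,fx=4.4,fy=4.4,interpolation=cv2.INTER_CUBIC))
im=cv2.imread("pics/a_scene.png")
c=im[170:275,130:320]; cv2.imwrite("pics/a_scz.png",cv2.resize(c,None,fx=4.2,fy=4.2,interpolation=cv2.INTER_CUBIC))
E
```

```text
(no output)
```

View pics/a_topz.png

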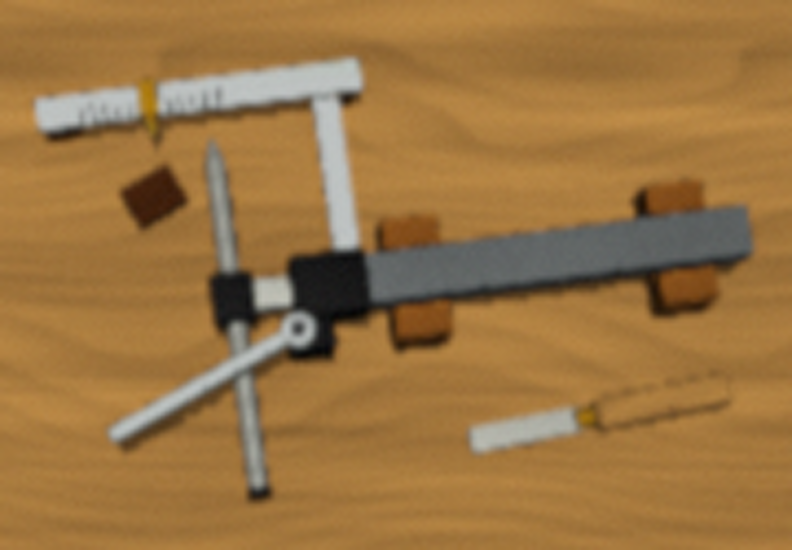

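View pics/a_scz.png

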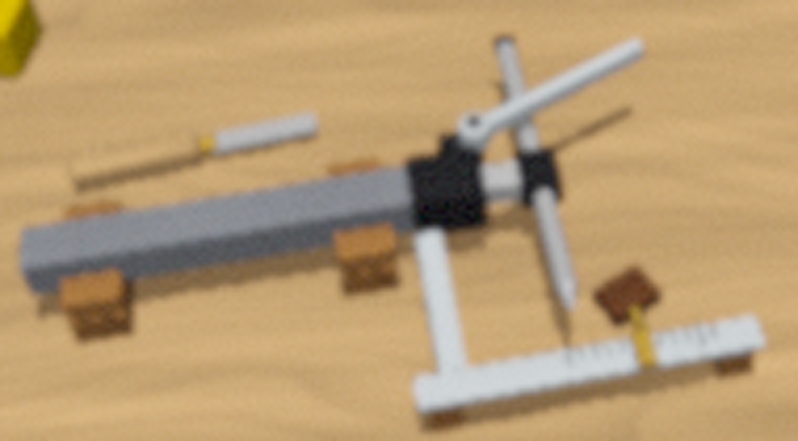

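```bash
cat > h.py <<'E'
import numpy as np
from scipy.optimize import least_squares
def proj(p,X):
    c=p["R"]@np.asarray(X).T+p["t"][:,None]; q=p["mtx"]@c; return (q[:2]/q[2]).T
def pts(v,leg=0.0):
    x,y,a,m,l=v[:5]
    P=np.array([[.045+leg,-.130,.05],[.045+m,-.139,.05],[0,.035,.091],[.165*np.cos(l),.035+.165*np.sin(l),.086],[.045+leg,.155,.05]])
    R=np.array([[np.cos(a),-np.sin(a)],[np.sin(a),np.cos(a)]])
    P[:,:2]=P[:,:2]@R.T+[x,y]; return P
def s2w(v,p):
    x,y,a=v[:3]; return np.array([x+np.cos(a)*p[0]-np.sin(a)*p[1], y+np.sin(a)*p[0]+np.cos(a)*p[1], p[2]])
def w2s(v,p):
    x,y,a=v[:3]; d=np.array(p[:2])-[x,y]; return np.array([np.cos(a)*d[0]+np.sin(a)*d[1], -np.sin(a)*d[0]+np.cos(a)*d[1], p[2]])
E
cat > fit.py <<'E'
from h import *
from bench import camera_params
def cv(u,f,o): return (np.array(u)+.5)/f-.5+np.array(o)
T=cv([(210,142),(155,145),(300,328),(118,437),(260,496)],4.4,(215,105))
S=cv([(570,303),(635,308),(473,125),(640,45),(503,40)],4.2,(130,170))
pt,ps=camera_params("top"),camera_params("scene")
def res(v,both=True):
    P=pts(v); return np.concatenate([(proj(pt,P)-T).ravel(),(proj(ps,P)-S).ravel()])
for f in (res,lambda v:res(v)[:10],lambda v:res(v)[10:]):
    r=least_squares(f,[.6,0,1.6,.055,.4],x_scale=[.1,.1,.1,.1,.1]); print(r.x.round(4),r.fun.round(1))
E
python3 fit.py
```

```text
[ 0.6111 -0.0776  1.7135  0.0453  0.3749] [ 0.1  0.3 -0.7 -1.1 -0.1  0.8 -1.8  0.4  0.5  1.   0.3  1.7 -0.5  0.3
 -0.5 -0.6 -0.5 -0.4 -0.9  1. ]
[ 0.6129 -0.0784  1.7199  0.0436  0.3861] [ 0.1 -0.1 -0.2 -1.5  0.2  0.3 -1.1  0.6  1.   0.5]
[ 0.6085 -0.0767  1.7051  0.0471  0.3602] [ 0.2  1.2 -0.1 -0.3 -0.2 -1.2  0.3 -0.3 -0.3  0.4]
```

```bash
cat >> h.py <<'E'
from scipy.spatial.transform import Rotation as Ro
def att(ang,flip,tilt=0):
    # tool x down, z along angle ang (deg) (+180 if flip)
    a=np.deg2rad(ang+(180 if flip else 0)); x=np.array([0,0,-1.]); z=np.array([np.cos(a),np.sin(a),0]); y=np.cross(z,x)
    return Ro.from_matrix(np.c_[x,y,z]).as_euler('xyz',degrees=True)
def Rm(e): return Ro.from_euler('xyz',e,degrees=True).as_matrix()
E
python3 - <<'E'
from h import *
from bench import *
s=read_state();R=Rm(s["tcp_rot"]);p=camera_params("wrist")
c=-p["R"].T@p["t"]; print("cam in tool",R.T@(c-s["tcp_pos"])); print("cam axes in tool\n",(p["R"]@R).round(3))
Rct=p["R"]@R; ct=R.T@(c-s["tcp_pos"]); np.savez("cam.npz",Rct=Rct,ct=ct)
v=[0.6111,-0.0776,1.7135,.0453,.375]
for flip in (0,1):
    e=att(np.rad2deg(v[2]),flip); 
    print(flip,e,"cam dir world",(Rm(e)@ct).round(3), "stand y",[-np.sin(v[2]),np.cos(v[2])])
    for pt in ((.067,-.135,.12),(.045,.137,.12),(.045,.137,.031),(.092,.05,.031)): 
        print(pt,s2w(v,pt).round(3),ik(s2w(v,pt),e))
E
```

```text
cam in tool [-0.14272406  0.07860995 -0.00102242]
cam axes in tool
 [[ 0.     0.001  1.   ]
 [-0.309 -0.951  0.001]
 [ 0.951 -0.309  0.   ]]
0 [-98.1763182  90.          0.       ] cam dir world [-0.078 -0.012  0.143] stand y [np.float64(-0.9898350985298575), np.float64(-0.14221982181955922)]
(0.067, -0.135, 0.12) [0.735 0.008 0.12 ] [-17.64891871  38.15515272  21.50470249  72.55190672 -13.79297265
  71.78625988 102.12937988]
(0.045, 0.137, 0.12) [ 0.469 -0.053  0.12 ] [-34.04113413   5.23244934  36.88900198 115.60237854  -3.61477357
  60.25769088 102.70447287]
(0.045, 0.137, 0.031) [ 0.469 -0.053  0.031] [-30.23057148  14.35078462  34.31552104 119.64039205 -10.68189236
  48.92457559 108.48552215]
(0.092, 0.05, 0.031) [0.549 0.006 0.031] [-26.59073457  22.41686013  24.96405308 108.22283533 -11.80656371
  51.86917557 102.22530125]
1 [81.8236818 90.         0.       ] cam dir world [0.078 0.012 0.143] stand y [np.float64(-0.9898350985298575), np.float64(-0.14221982181955922)]
(0.067, -0.135, 0.12) [0.735 0.008 0.12 ] [-26.13197091  41.08510914  35.99225366  73.14768097 -23.80331994
  73.11960016 -71.95721462]
(0.045, 0.137, 0.12) [ 0.469 -0.053  0.12 ] [-37.90436006   5.3791442   41.05298243 115.75030174  -4.06652342
  60.25039049 -76.77985325]
(0.045, 0.137, 0.031) [ 0.469 -0.053  0.031] [-37.23128247  15.70014624  42.38278988 119.92668222 -13.94485819
  49.19325243 -68.53769661]
(0.092, 0.05, 0.031) [0.549 0.006 0.031] [-35.04211212  24.290364    35.33211417 108.63759477 -17.45841695
  52.46221924 -73.15069073]<sys>:0: UserWarning: Gimbal lock detected. Setting third angle to zero since it is not possible to uniquely determine all angles.
```

```bash
python3 - 2>/dev/null <<'E'
from h import *
from bench import *
import cv2
v=[0.6111,-0.0776,1.7135,.0453,.375]
e=att(np.rad2deg(v[2]),1)
movep(s2w(v,(.06,-.09,.25)),e)
movel(s2w(v,(.067,-.105,.115)),v=.25)
print(read_state()["tcp_pos"],read_state()["clock"])
p=camera_params("wrist"); im=capture("wrist"); cv2.imwrite("pics/b.png",im[:,:,::-1]); np.savez("b.npz",**p)
print(proj(p,pts(v)))
E
```

```text
[0.7062034  0.00349916 0.11658678] 3.4417
[[285.77255309 172.196363  ]
 [221.87325423 159.77156781]
 [343.89703134 398.43141652]
 [150.74230952 446.41425556]
 [277.24518735 447.41660854]]
```

View pics/b.png

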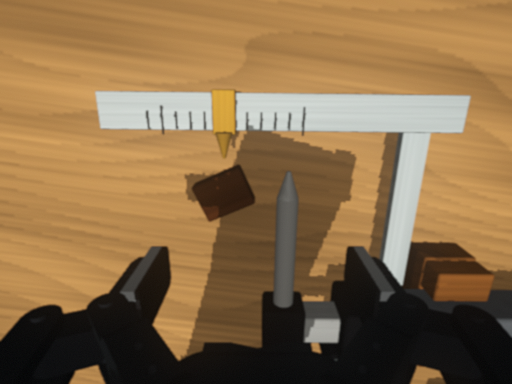

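```bash
python3 - <<'E'
import cv2
im=cv2.imread("pics/b.png")
c=im[85:185,210:310]; cv2.imwrite("pics/bz.png",cv2.resize(c,None,fx=6,fy=6,interpolation=cv2.INTER_CUBIC))
c=im[165:310,225:345]; cv2.imwrite("pics/bz2.png",cv2.resize(c,None,fx=4,fy=4,interpolation=cv2.INTER_CUBIC))
E
```

```text
(no output)
```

View pics/bz.png

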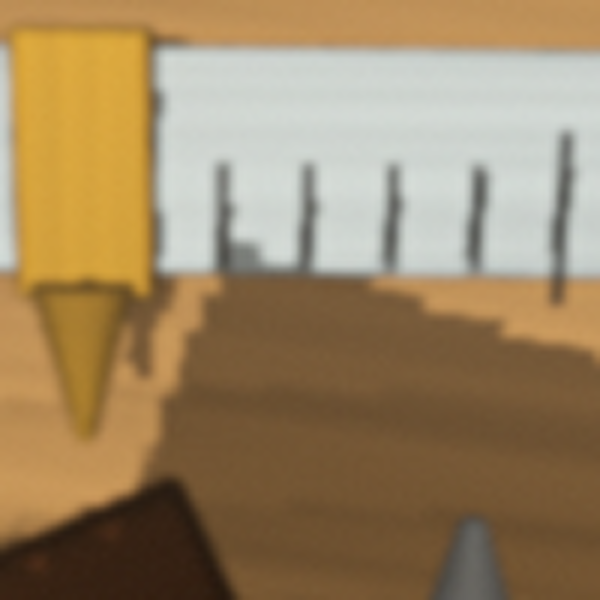

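View pics/bz2.png

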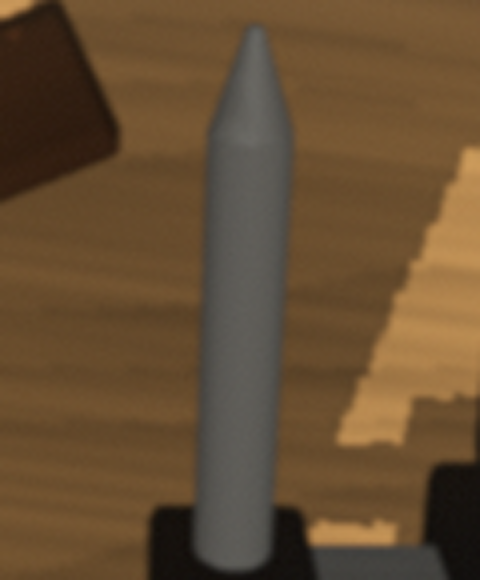

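```bash
cat > m.py <<'E'
from h import *
p=np.load("b.npz")
def ray(p,u,z):
    d=p["R"].T@np.linalg.inv(p["mtx"])@np.array([u[0],u[1],1]); c=-p["R"].T@p["t"]; return c+d*(z-c[2])/d[2]
f=lambda u,s,o:(np.array(u)+.5)/s-.5+np.array(o)
cone=ray(p,f((474,516),6,(210,85)),.05); pt=ray(p,f((86,438),6,(210,85)),.05)
b1=ray(p,f((250.5,150),4,(225,165)),.05); b2=ray(p,f((234.7,500),4,(225,165)),.05)
print(cone,pt,b1,b2)
for d in (b2-b1,b2-cone): print("yaw", np.rad2deg(np.arctan2(d[1],d[0]))+270)
d=pt-cone
for yaw in (96.5,97,97.5,98,98.5): 
    a=np.deg2rad(yaw); print(yaw,"mark",d@[np.cos(a),np.sin(a),0],"gap",d@[-np.sin(a),np.cos(a),0])
# scale ticks spacing along rule top z=.04?
t=[ray(p,f(u,6,(210,85)),.04) for u in ((222,265),(307,265),(391,265),(475,265),(558,265))]
print(np.diff(t,axis=0)[:, :2], [np.linalg.norm(x) for x in np.diff(t,axis=0)])
e=ray(p,(98,129),.04)-ray(p,(465,132),.04); print("rule yaw",np.rad2deg(np.arctan2(e[1],e[0])))
E
python3 m.py
```

```text
[ 0.73483403 -0.01634762  0.05      ] [0.73760887 0.03029751 0.05      ] [ 0.71110375 -0.01955996  0.05      ] [ 0.63586952 -0.02953797  0.05      ]
yaw 97.55481562352819
yaw 97.59184845187937
96.5 mark 0.04603116311882993 gap -0.008037374316830584
97 mark 0.0459592719608962 gap -0.008438760857232396
97.5 mark 0.04588388082646408 gap -0.00883950475332295
98 mark 0.04580499545686036 gap -0.009239575486902993
98.5 mark 0.04572262185951135 gap -0.00963894259103725
[[ 0.00144923 -0.01003002]
 [ 0.00143222 -0.00991235]
 [ 0.00143227 -0.00991267]
 [ 0.00141527 -0.00979498]] [np.float64(0.01013418079450675), np.float64(0.0100152839446275), np.float64(0.010015610821618968), np.float64(0.009896698438178314)]
rule yaw 97.7587114863498
```

```bash
cat >> m.py <<'E'
print("----")
a=np.deg2rad(97.6);ux=np.array([np.cos(a),np.sin(a),0])
for u in ((558,265),(222,265)): print("pointer-tick",(pt-ray(p,f(u,6,(210,85)),.04))@ux)
print("cone - tick0",(cone-ray(p,f((558,265),6,(210,85)),.04))@ux)
o=cone[:2]-np.array([[np.cos(a),-np.sin(a)],[np.sin(a),np.cos(a)]])@[.045,-.13]; print("origin",o,a)
E
python3 m.py|sed -n '/----/,$p'
python3 - 2>/dev/null <<'E'
from h import *
from bench import *
import cv2
a=np.deg2rad(97.6)
p=np.load("b.npz")
o=np.array([.73483,-.01635])-np.array([[np.cos(a),-np.sin(a)],[np.sin(a),np.cos(a)]])@[.045,-.13]
v=[o[0],o[1],a,.0459,.375]; np.save("v.npy",v)
e=att(97.6,1)
movel(s2w(v,(.055,-.06,.18)),v=.3)
movel(s2w(v,(.045,.136,.14)),e,v=.25)
print(read_state()["tcp_pos"],read_state()["clock"])
p=camera_params("wrist"); im=capture("wrist"); cv2.imwrite("pics/c.png",im[:,:,::-1]); np.savez("c.npz",**p)
print(proj(p,pts(v)))
E
```

```text
----
pointer-tick 0.05566424880403778
pointer-tick 0.0156048332172861
cone - tick0 0.009795865701089366
origin [ 0.61192755 -0.07814565] 1.7034413499464656
[ 0.47242148 -0.05101389  0.14036495] 4.8583
[[ 256.13728692 -267.42039268]
 [ 170.24972642 -291.50110463]
 [ 332.95824404   54.46268327]
 [  91.30810564  154.66588409]
 [ 255.91784284  216.77558745]]
```

View pics/c.png

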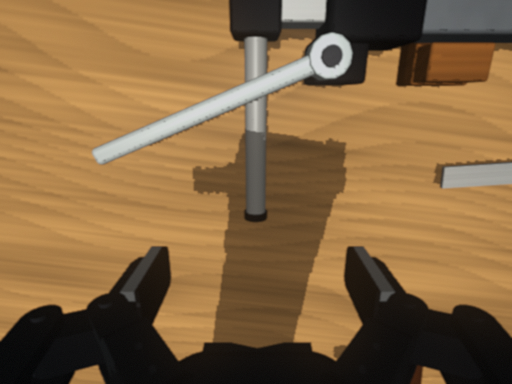

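```bash
python3 - 2>/dev/null <<'E'
from h import *
from bench import *
import cv2
v=np.load("v.npy"); e=att(97.6,1)
def st(tag):
    s=read_state(); F=s["ft_force"]; a=v[2]
    print(tag,round(s["clock"],2),"stand",(w2s(v,s["tcp_pos"])*1e3).round(2),"F",np.round([F[0]*np.cos(a)+F[1]*np.sin(a),-F[0]*np.sin(a)+F[1]*np.cos(a),F[2]],2),"w",round(s["gripper_width"]*1e3,2),"rot",s["tcp_rot"].round(2))
st("a")
print(movel(s2w(v,(.045,.136,.031)),e,v=.12,stop_force=8)); st("b")
grasp(20); wait(.3); st("c")
movel(s2w(v,(.053,.136,.031)),v=.04); wait(.2); st("d")
print(movel(s2w(v,(.041,.136,.031)),v=.012,stop_force=4)); st("e"); wait(.2); st("e")
movel(s2w(v,(.046,.136,.031)),v=.04); wait(.2); st("f")
E
```

```text
a 4.91 stand [ 45.2  134.61 140.32] F [ 0.59  0.15 -0.13] w 85.18 rot [ 45.62  89.94 -36.74]
False
b 5.97 stand [ 44.85 135.47  31.56] F [-0.66 -0.92 -0.44] w 85.57 rot [84.72 89.94  2.32]
c 6.9 stand [ 46.68 135.95  31.19] F [7.52 3.21 5.96] w 15.19 rot [-167.32   89.87  110.35]
d 7.45 stand [ 52.7  135.88  31.2 ] F [-3.1   2.07  5.17] w 15.21 rot [ 46.3   89.98 -36.12]
True
e 8.07 stand [ 46.8  135.89  31.21] F [1.25 0.8  4.31] w 14.89 rot [174.62  89.96  92.2 ]
e 8.27 stand [ 46.78 135.92  31.2 ] F [0.46 1.1  5.15] w 14.92 rot [177.47  89.97  95.07]
f 8.72 stand [ 46.74 135.91  31.18] F [2.68 2.81 7.16] w 15.02 rot [-143.37   89.94  134.24]
```

```bash
cat >> h.py <<'E'
import sys
def mkst(v,read_state):
    def st(tag,pr=True):
        s=read_state(); F=s["ft_force"]; a=v[2]; x=w2s(v,s["tcp_pos"])*1e3
        f=np.round([F[0]*np.cos(a)+F[1]*np.sin(a),-F[0]*np.sin(a)+F[1]*np.cos(a),F[2]],2)
        R=Rm(s["tcp_rot"]); S=np.array([[np.cos(a),np.sin(a),0],[-np.sin(a),np.cos(a),0],[0,0,1]])@R
        if pr: print(tag,round(s["clock"],2),"stand",x.round(2),"F",f,"w",round(s["gripper_width"]*1e3,2),"toolx",(S[:,0]*1e3).round(1),"toolz",(S[:,2]*1e3).round(1))
        return x,f
    return st
E
python3 - 2>/dev/null <<'E'
from h import *
from bench import *
import cv2
v=np.load("v.npy"); st=mkst(v,read_state); e=att(97.6,1)
st("a")
movel(s2w(v,(.080,.136,.031)),e,v=.06)
movel(s2w(v,(.0930,.136,.031)),e,v=.03); wait(.3); st("b"); wait(.3); x,f=st("b2")
cx=.0930+(92.55-x[0])/1e3
movel(s2w(v,(cx,.136,.031)),e,v=.02); wait(.3); st("c")
print(cx)
for n in ("scene","top","wrist"):
    im=capture(n); cv2.imwrite(f"pics/d_{n}.png",im[:,:,::-1])
im=cv2.imread("pics/d_top.png")[110:180,215:315]; cv2.imwrite("pics/d_topz.png",cv2.resize(im,None,fx=8,fy=8,interpolation=cv2.INTER_CUBIC))
im=cv2.imread("pics/d_scene.png")[200:270,220:320]; cv2.imwrite("pics/d_scz.png",cv2.resize(im,None,fx=8,fy=8,interpolation=cv2.INTER_CUBIC))
E
```

```text
a 8.72 stand [ 46.74 135.91  31.18] F [2.68 2.81 7.16] w 15.02 toolx [ 9.e-01  7.e-01 -1.e+03] toolz [-1.e+03 -0.e+00 -9.e-01]
b 10.32 stand [ 92.38 135.85  31.18] F [-4.49  1.56  5.27] w 15.42 toolx [-7.e-01 -4.e-01 -1.e+03] toolz [-1.e+03  6.e-01  7.e-01]
b2 10.62 stand [ 92.37 135.84  31.18] F [-3.88  1.25  5.63] w 14.96 toolx [-8.e-01 -5.e-01 -1.e+03] toolz [-1.e+03  5.e-01  8.e-01]
c 11.17 stand [ 92.45 135.86  31.17] F [-4.18 -0.69  5.29] w 15.25 toolx [-9.e-01 -4.e-01 -1.e+03] toolz [-1.e+03  7.e-01  9.e-01]
0.09318081186874595
```

View pics/d_topz.png

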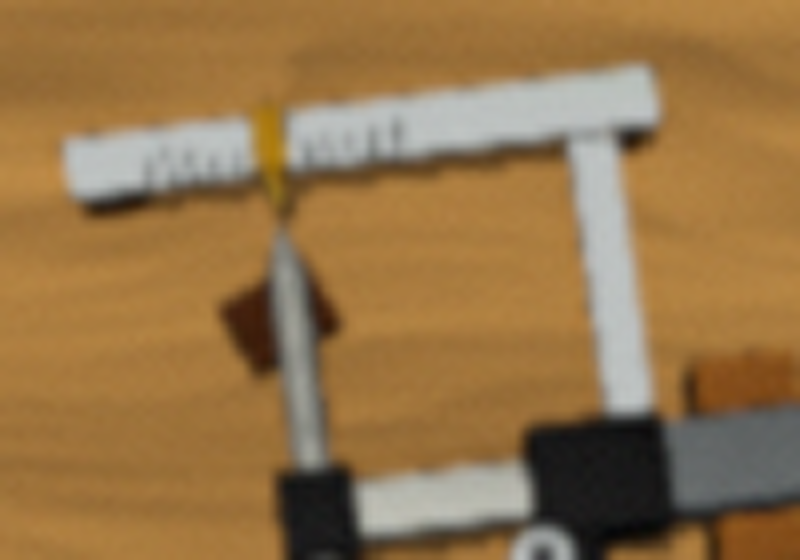

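View pics/d_scz.png

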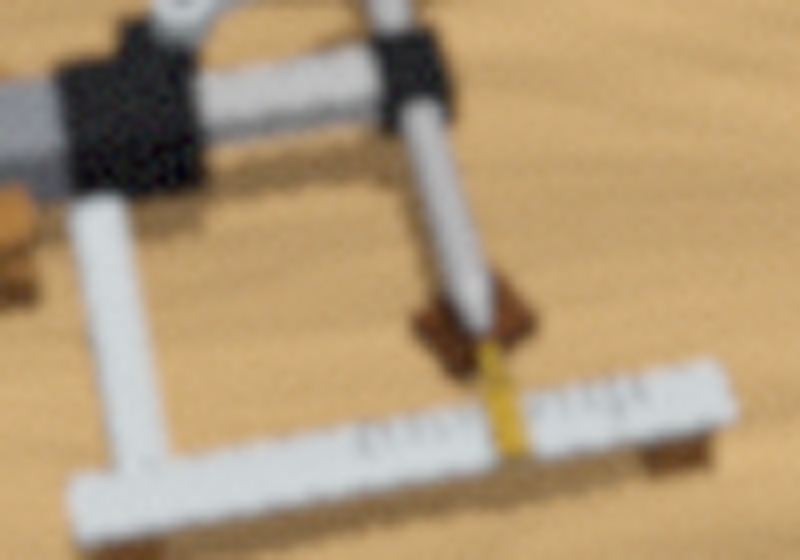

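View pics/d_wrist.png

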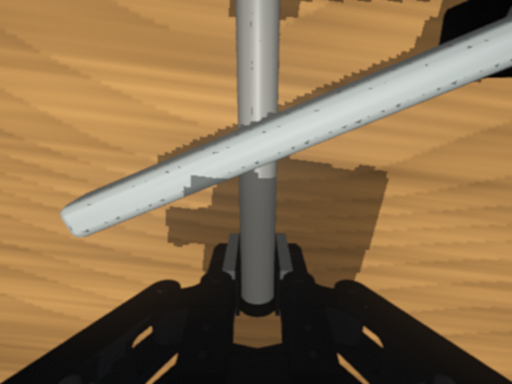

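```bash
python3 - <<'E'
import cv2,numpy as np
from bench import camera_params
from h import *
v=np.load("v.npy")
def edgemid(im,p,ys,z,leg,lo=-9,hi=9):
    # sample across stand x at given stand y, find bar edges by saturation profile
    out=[]
    xs=np.arange(-.014,.0141,.0005)
    hsv=cv2.cvtColor(im,cv2.COLOR_BGR2LAB).astype(np.float32)
    for y in ys:
        P=np.array([s2w(v,(.045+leg+x,y,z)) for x in xs]); q=proj(p,P).astype(np.float32)
        b=cv2.remap(hsv,q[:,0][None],q[:,1][None],cv2.INTER_CUBIC)[0][:,2]
        out.append(b)
    return xs,np.array(out)
for cam in("top","scene"):
    p=camera_params(cam)
    for f,leg in (("a",0.),("d",.0457)):
        im=cv2.imread(f"pics/{f}_{cam}.png")
        xs,B=edgemid(im,p,np.arange(-.105,-.03,.003),.05,leg)
        m=B.mean(0); w=np.clip((m[[0,-1]].mean()-m),0,None); w[w<w.max()*.15]=0
        print(cam,f,"bar offset mm",round((w*xs).sum()/w.sum()*1e3,2))
    for f in "ad":
        im=cv2.imread(f"pics/{f}_{cam}.png")
        xs,B=edgemid(im,p,np.arange(-.156,-.142,.002),.05,.0457)
        m=B.mean(0); 
        print(cam,f,"pointer prof",m.round(0)[::3])
E
```

```text
top a bar offset mm 0.54
top d bar offset mm 0.76
top a pointer prof [154. 153. 153. 152. 152. 153. 156. 161. 166. 171. 172. 170. 166. 162.
 160. 158. 157. 156. 155.]
top d pointer prof [154. 153. 153. 152. 152. 153. 156. 161. 166. 170. 172. 170. 166. 162.
 160. 158. 157. 155. 155.]
scene a bar offset mm 1.7
scene d bar offset mm 1.77
scene a pointer prof [153. 151. 152. 152. 153. 155. 158. 161. 165. 169. 173. 174. 172. 169.
 165. 163. 161. 159. 158.]
scene d pointer prof [153. 152. 151. 151. 151. 153. 156. 160. 165. 169. 173. 174. 172. 169.
 165. 162. 160. 159. 159.]
```

```bash
python3 - 2>/dev/null <<'E'
from h import *
from bench import *
import cv2
v=np.load("v.npy"); st=mkst(v,read_state); e=att(97.6,1)
cx=.0933
for y in (.126,.116,.106,.096,.086,.076):
    movel(s2w(v,(cx,y,.031)),e,v=.04); x,f=st(y); cx+=np.clip(.7*(92.65-x[0])/1e3,-.0006,.0006)
print(cx)
im=capture("wrist"); cv2.imwrite("pics/e_wrist.png",im[:,:,::-1])
E
```

```text
0.126 11.72 stand [ 92.45 129.79  29.5 ] F [-4.45 11.6   3.74] w 15.0 toolx [-6.0e-01  7.7e+00 -1.0e+03] toolz [-1.0e+03  1.2e+00  6.0e-01]
0.116 12.12 stand [ 92.55 121.09  28.73] F [-3.65 13.61 -1.32] w 15.0 toolx [-7.000e-01  1.020e+01 -9.999e+02] toolz [-1.0e+03  1.4e+00  7.0e-01]
0.106 12.52 stand [ 92.62 111.43  28.41] F [-4.76 13.32 -3.9 ] w 15.47 toolx [-8.000e-01  1.090e+01 -9.999e+02] toolz [-1.0e+03  1.3e+00  8.0e-01]
0.096 12.92 stand [ 92.55 101.62  28.26] F [-5.24 14.21 -4.91] w 15.16 toolx [-9.000e-01  1.130e+01 -9.999e+02] toolz [-1.0e+03  1.3e+00  9.0e-01]
0.086 13.32 stand [92.54 91.75 28.14] F [-4.67 13.2  -5.07] w 15.04 toolx [-9.000e-01  1.150e+01 -9.999e+02] toolz [-1.0e+03  1.5e+00  9.0e-01]
0.076 13.72 stand [92.62 81.91 28.07] F [-4.54 13.83 -4.47] w 15.16 toolx [-8.000e-01  1.190e+01 -9.999e+02] toolz [-1.0e+03  1.6e+00  8.0e-01]
0.09369616466012458
```

View pics/e_wrist.png

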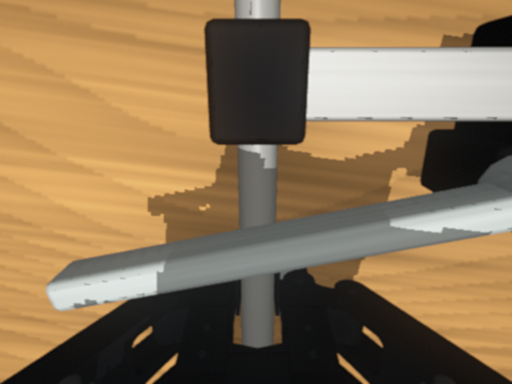

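```bash
python3 - 2>/dev/null <<'E'
from h import *
from bench import *
import cv2
v=np.load("v.npy"); st=mkst(v,read_state); e=att(97.6,1)
cx=.0937; y=.076
while y>.030:
    y-=.004
    movel(s2w(v,(cx,y,.031)),e,v=.03); x,f=st(round(y,3)); cx+=np.clip(.7*(92.65-x[0])/1e3,-.0006,.0006)
    if f[1]>22: break
print(cx,y)
im=capture("wrist"); cv2.imwrite("pics/f_wrist.png",im[:,:,::-1])
E
```

```text
0.072 14.05 stand [92.64 78.19 28.  ] F [-4.34 16.65 -3.01] w 15.31 toolx [-7.000e-01  1.240e+01 -9.999e+02] toolz [-1.0e+03  1.6e+00  7.0e-01]
0.068 14.33 stand [92.68 74.19 27.97] F [-4.92 15.63 -3.52] w 14.99 toolx [-7.000e-01  1.250e+01 -9.999e+02] toolz [-1.0e+03  1.5e+00  8.0e-01]
0.064 14.62 stand [92.65 70.2  27.96] F [-4.62 16.37 -4.22] w 15.14 toolx [-7.000e-01  1.250e+01 -9.999e+02] toolz [-1.0e+03  1.5e+00  7.0e-01]
0.06 14.9 stand [92.63 66.22 27.93] F [-3.89 16.85 -3.51] w 14.99 toolx [-7.000e-01  1.260e+01 -9.999e+02] toolz [-1.0e+03  1.6e+00  7.0e-01]
0.056 15.18 stand [92.66 62.16 27.93] F [-3.84 15.75 -3.46] w 15.1 toolx [-7.000e-01  1.250e+01 -9.999e+02] toolz [-1.0e+03  1.6e+00  7.0e-01]
0.052 15.47 stand [92.63 58.19 27.89] F [-3.89 15.6  -3.93] w 15.23 toolx [-7.000e-01  1.260e+01 -9.999e+02] toolz [-1.0e+03  1.6e+00  7.0e-01]
0.048 15.75 stand [92.65 54.45 27.85] F [-3.56 17.35 -1.6 ] w 15.44 toolx [-5.000e-01  1.310e+01 -9.999e+02] toolz [-1.0e+03  1.9e+00  5.0e-01]
0.044 16.03 stand [92.64 51.56 27.64] F [-2.69 23.3   2.96] w 15.08 toolx [   0.    15.4 -999.9] toolz [-1000.      2.6     0. ]
0.09372305847389452 0.04399999999999997
```

View pics/f_wrist.png

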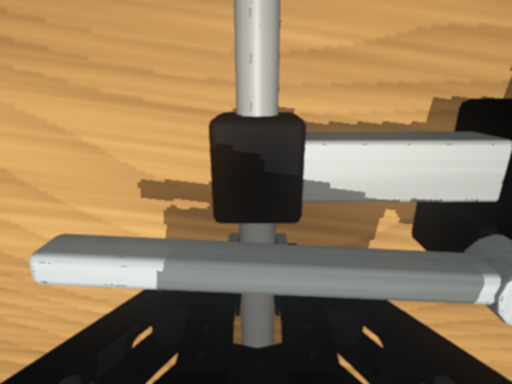

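```bash
cat > chk.py <<'E'
from h import *
from bench import *
import cv2
v=np.load("v.npy"); st=mkst(v,read_state)
wait(.3); st("now")
tag=sys.argv[1]
xs=np.arange(-.014,.0141,.0005)
for cam in("top","scene"):
    im=capture(cam)[:,:,::-1].copy(); cv2.imwrite(f"pics/{tag}_{cam}.png",im); p=camera_params(cam)
    for nm in ("d",tag):
        L=cv2.cvtColor(cv2.imread(f"pics/{nm}_{cam}.png"),cv2.COLOR_BGR2LAB).astype(np.float32)
        B=[]
        for y in np.arange(-.105,-.03,.003):
            q=proj(p,np.array([s2w(v,(.0907+x,y,.05)) for x in xs])).astype(np.float32)
            B.append(cv2.remap(L,q[:,0][None],q[:,1][None],cv2.INTER_CUBIC)[0][:,2])
        m=np.mean(B,0); w=np.clip(m[[0,-1]].mean()-m,0,None); w[w<w.max()*.15]=0
        print(cam,nm,"bar offset",round((w*xs).sum()/w.sum()*1e3,2))
im=cv2.imread(f"pics/{tag}_top.png")[105:225,215:355]; cv2.imwrite(f"pics/{tag}_topz.png",cv2.resize(im,None,fx=5,fy=5,interpolation=cv2.INTER_CUBIC))
st("now")
E
python3 chk.py g 2>/dev/null
```

```text
now 16.38 stand [92.61 51.58 27.63] F [-3.05 22.65  1.59] w 15.24 toolx [   0.    15.2 -999.9] toolz [-1000.      2.7     0. ]
top d bar offset 0.76
top g bar offset 1.25
scene d bar offset 1.77
scene g bar offset 2.01
now 16.48 stand [92.62 51.56 27.64] F [-2.74 23.45  0.33] w 14.85 toolx [   0.    15.1 -999.9] toolz [-1000.      2.7     0. ]
```

View pics/g_topz.png

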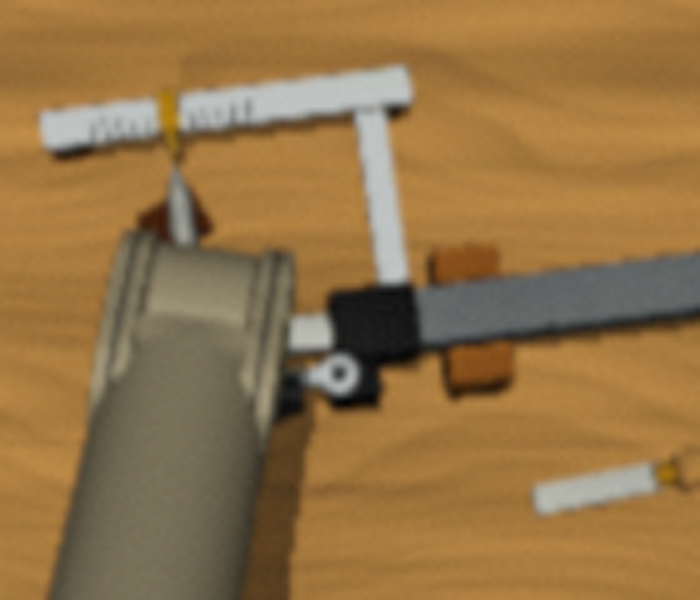

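```bash
python3 - <<'E'
import cv2
from h import *
from bench import camera_params
v=np.load("v.npy"); xs=np.arange(-.014,.0141,.0005)
for cam in("top","scene"):
    p=camera_params(cam)
    for ys in ((-.124,-.112),(-.110,-.098),(-.1,-.088),(-.088,-.07),(-.07,-.05)):
        o=[]
        for nm in "dg":
            I=cv2.imread(f"pics/{nm}_{cam}.png"); L=cv2.cvtColor(I,cv2.COLOR_BGR2LAB).astype(np.float32)
            B=[]
            for y in np.arange(*ys,.002):
                q=proj(p,np.array([s2w(v,(.0907+x,y,.05)) for x in xs])).astype(np.float32)
                B.append(cv2.remap(L,q[:,0][None],q[:,1][None],cv2.INTER_CUBIC)[0][:,2])
            m=np.mean(B,0); w=np.clip(m[[0,-1]].mean()-m,0,None); w[w<w.max()*.15]=0
            o.append(round((w*xs).sum()/w.sum()*1e3,2))
        print(cam,ys,o)
im=cv2.imread("pics/g_scene.png")[170:270,190:320]; cv2.imwrite("pics/g_scz.png",cv2.resize(im,None,fx=6,fy=6,interpolation=cv2.INTER_CUBIC))
E
```

```text
top (-0.124, -0.112) [np.float64(0.54), np.float64(0.81)]
top (-0.11, -0.098) [np.float64(0.87), np.float64(1.05)]
top (-0.1, -0.088) [np.float64(0.62), np.float64(0.96)]
top (-0.088, -0.07) [np.float64(1.52), np.float64(1.67)]
top (-0.07, -0.05) [np.float64(0.6), np.float64(-3.97)]
scene (-0.124, -0.112) [np.float64(0.8), np.float64(1.09)]
scene (-0.11, -0.098) [np.float64(2.13), np.float64(2.48)]
scene (-0.1, -0.088) [np.float64(1.93), np.float64(2.16)]
scene (-0.088, -0.07) [np.float64(1.78), np.float64(1.75)]
scene (-0.07, -0.05) [np.float64(1.59), np.float64(1.9)]
```

View pics/g_scz.png

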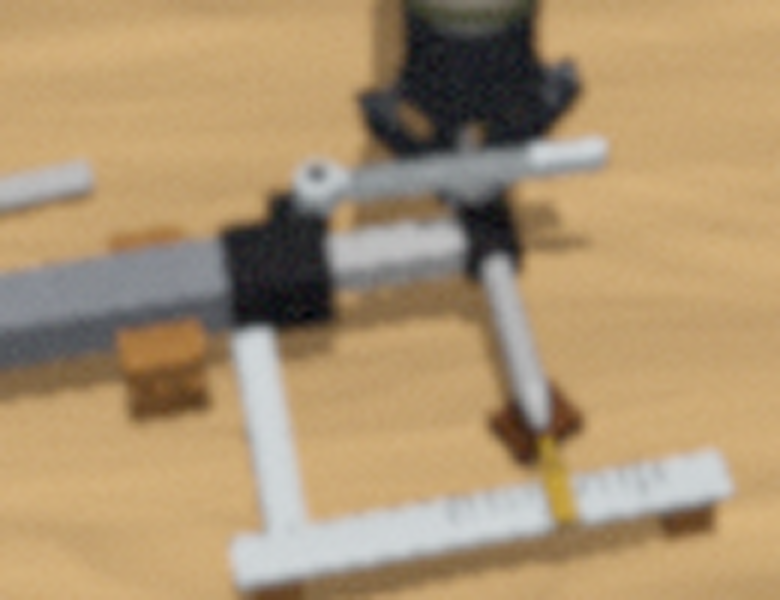

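```bash
python3 - 2>/dev/null <<'E'
from h import *
from bench import *
v=np.load("v.npy"); st=mkst(v,read_state)
wait(.5); st("pre"); sign_off(); st("post")
E
```

```text
pre 16.98 stand [92.64 51.56 27.63] F [-2.48 22.97  1.54] w 15.51 toolx [  -0.    15.2 -999.9] toolz [-1.0e+03  2.6e+00  1.0e-01]
the job is handed in; nothing more can be done
the job is handed in; nothing more can be done
```

The leg is pulled out to the pointer and the cam lever is shut. I handed the job in at about 17 s with the hand still gripping the bar at 20 N.

- **Leg at the mark:** I measured the mark as 45.8–45.9 mm from a close wrist picture; the gap came out at 8.8 mm against the 9 mm given, and the rule ticks at 10.0 mm. I found zero by touching the leg's inner stop. In the last reading the leg was at about 45.9 mm, and the top and scene pictures agreed to a few tenths of a millimetre. The last two readings, 0.5 s apart, differed by only 0.02 mm.
- **Lever shut:** The side force on the hand was about 16 N while sliding the lever. It rose to about 23 N once the lever met its stop with the finger centre at about y = 54 mm. The hand is left pressing about 7 N, some 3 mm into the lever's flex. The wrist and scene pictures show the lever parallel to the leg.
- **Bystanders:** The pointer, offcut and chisel looked unmoved in the last pictures; I did not check the other things on the bench one by one.

One thing was off from the plan: the hand sagged about 3 mm lower than commanded while dragging along the bar, but the grip stayed on it. No check failed.

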